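Make up the weighing kit and the sampling kit

TASK

Make up the two kits on the bench from the stock between the trays. Weighing kit, in the oblong tray: put the steel cup in the large well first, then stand the large knobbed weight inside the cup, and put the small amber vial in the small well. Sampling kit, in the square tray: the wide white jar in the larger well and the amber bottle in the smaller one; everything stands upright, fully down in its place and let go, and the mortar, the conical flask and the small weight are left standing where they are.

Things in the scene. Friction and masses are not known exactly. Their poses are not given: they have to be found in the camera images.
- tray_oblong: White oblong kit tray, fixed to the bench: a plate 100 mm (its x) by 190 mm (its y), 16 mm high, with two round wells 8 mm deep whose floors are dark. Origin: centre of its underside, on the bench. Large well, 76 mm across, centred at (0, +42) mm in the tray's x, y; small well, 44 mm across, at (0, -55) mm. Well floors are 8 mm above the bench. Stands at the left or right end of the stock, turned by up to 0.5 rad.
- tray_square: White square kit tray, fixed to the bench: 150 mm by 150 mm, 16 mm high, with two round wells 8 mm deep whose floors are dark. Origin: centre of its underside, on the bench. Larger well, 76 mm across, centred at (+30, +30) mm in the tray's x, y; smaller well, 60 mm across, at (-37, -37) mm. Well floors are 8 mm above the bench. Stands at the other end from the oblong tray, turned by up to 0.5 rad.
- cup_mid (a point): Straight-sided open steel cup, 60 mm outside diameter, 42 mm high, wall 3 mm, inner floor 4 mm above its foot, about 90 g. Grip it round the outside near the rim: fingertips lower than 8 mm above its foot would meet the tray's top face when it goes into its well. Its origin is the point on its axis half-way up; z along its axis, up. Loose, on the bench at the start.
- weight_mid (a point): The larger of two steel knobbed weights, 86 mm high, about 380 g: body 32 mm in diameter and 55 mm high, a thin neck 16 mm across, and on top a round grip knob 24 mm in diameter, 20 mm high, whose middle is 33 mm above the origin. Grip it by the knob, so that the fingers stay above the cup's rim. Its origin is the point on its axis half-way up; z along its axis, up. Loose, on the bench at the start.
- vial_mid (a point): Small amber glass vial with a white cap, 28 mm in diameter, 66 mm high (glass to 50 mm, then the cap, 25 mm across), about 50 g. Its origin is the point on its axis half-way up; z along its axis, up. Loose, on the bench at the start.
- bottle_mid (a point): Amber glass bottle with a black cap, 44 mm in diameter, 90 mm high (straight sides up to 60 mm, then shoulder, neck and cap), about 140 g. Its origin is the point on its axis half-way up; z along its axis, up. Loose, on the bench at the start.
- jar_mid (a point): Wide white plastic jar with a white screw lid, 60 mm in diameter at the lid (44 to 60 mm up), 58 mm below it, 60 mm high, about 110 g. Its origin is the point on its axis half-way up; z along its axis, up. Loose, on the bench at the start.
- mortar_mid (a point): Bystander, leave standing where it is: white porcelain mortar, a tapered bowl 68 mm across the rim, 48 mm high, with a pestle resting in it and reaching 72 mm above the bench. Its origin is the point on its axis half-way up; z along its axis, up. Loose, on the bench at the start.
- flask_mid (a point): Bystander, leave standing where it is: clear conical flask with a stopper, 66 mm across the foot, 86 mm high. Its origin is the point on its axis half-way up; z along its axis, up. Loose, on the bench at the start.
- small_weight_mid (a point): Bystander, leave standing where it is: the smaller steel knobbed weight, 22 mm in diameter, 37 mm high. Its origin is the point on its axis half-way up; z along its axis, up. Loose, on the bench at the start.
Mind the look-alikes: they are no part of the job. What is shaped like the tray_oblong but blue is not meant. What is shaped like the part that bears vial_mid but blue is not meant.

How it is judged:
By the outcome, as a careful person would: the job done as asked, in the order asked, and still so for the second after the job is handed in, with the robot touching nothing.
It also fails if it takes over 136 s, if anything falls off the work surface, if the arm or the gripper's body presses on something with over 40 N, if the wrist force passes 120 N, or if a joint passes its speed limit or range.

ROBOT

A 6-joint arm with a two-finger parallel gripper is mounted at the origin on the work surface. World frame = base frame: x ahead of the robot, y to its left, z up, the work surface at z = 0. Lengths are in m, angles in rad, forces in N, time in s.
With the tool pointing down it reaches from about 0.3 to 0.775 m from the base axis. Payload 14.6 kg.
Tool frame: the origin (TCP) lies on the centre line of the jaws, within the pads' length; the fingertips stand 17 mm ahead of it and the grasp point (between the pads) lies 2 mm behind it; z points along the fingers, x is the direction in which the jaws open and shut, and the axes are right-handed (so a half turn about z gives the same grasp; the last joint's range is limited). The gripper opens to 94 mm and grips with 3 to 60 N. Pads are 16 mm wide; open, the fingers measure 119 mm over their backs; the gripper's body (75 mm by 177 mm) begins 78 mm behind the grasp point.
Start: joints at [1.181, 0.3, 1.521, -0, 1.321, -0.067], TCP at [0.174, 0.522, 0.222] pointing down, gripper open.
Joint ranges: [-3.03, 3.03], [-0.79, 2.21], [0.23, 2.52], [-1.04, 4.18], [0, 3.07], [-2.55, 2.55]. Speed limits (rad/s): [2.22, 2.22, 2.57, 3.14, 3.14, 3.14].

INTERFACE

Orientations are given as [roll, pitch, yaw] about the fixed x, y, z axes, in that order (R = Rz(yaw) Ry(pitch) Rx(roll)).
In Python, from station import ctrl gives the robot as it stands. The module is installed in compiled form; this text tells all that it offers.
- The arm moves only by the tool drive_tool, never from a script. Its argument "increments" is a list of rows, each a list of 3 entries, a list of its own where there are three numbers: the turn, a rotation vector about the tool's x, y, z in degrees, then the shift along the tool's x, y, z in mm, then the opening, from 0 (shut) to 1 (fully open). In form: [[[ax, ay, az], [dx, dy, dz], hand], ...]. A call has 1 to 20 rows; each row shifts and turns the commanded pose from where the row before left it, along the tool's axes as they then stand; what a row does not reach is not made up. A row lasts 1/8 s, in which the tool goes at most 62.5 mm and 10.7 degrees, less where a joint would pass 70% of its speed; a pose out of reach is approached as far as the arm can. A call with a gripper value outside its range is refused whole. The fingers move at their own pace and stop on an object; "squeeze" is the grip in N (left out, the last holds). Time passes only in rows, so rows that do not move let the fingers close. It gives the time, the measured TCP pose, the force and the opening at its end, in the units of the state.
- ctrl.get_obs(): the state, without advancing time (a new reading comes with each control period).
- ctrl.camera(name): name is "side" or "top"; returns the picture (384x512x3 uint8, red, green, blue); there is no depth.
- ctrl.calibration(name): a dict with "fx", "fy", "cx", "cy" (pixels), "rvec" (rotation vector, rad) and "tvec" (3), from world to camera coordinates, as OpenCV has them. Camera axes: x right, y down, z forward; pixel columns grow to the right and rows downward; lengths in m; the calibration is good to about 2 mm. A picture is of the moment at which its call begins. calibration takes no time and is no camera call.
- ctrl.hand_in(): hands the job in, once; it reports no verdict.
The state is a dict: "time_s": time; "qpos": joint angles; "joint_vel": joint speeds; "tau": joint torques, N m; "ee_pos": TCP position; "eef_rot": TCP orientation; "force": force on the tool from outside, world axes, zero at the start; "moment": the same for the moment, N m; "grip_width": finger opening in m.
Only numpy, scipy, OpenCV 4.12 (cv2) and the standard library are available. Lean on these libraries where they do the work, as an engineer would, in place of code of your own. Each camera call takes 0.05 s, during which the arm holds its last target.

## Working session

There is one attempt and no reset: what is moved stays moved. The work goes in short steps, Python scripts to look and compute and a tool call to move; the robot and the scene stay as the last step left them, time stands still between calls to the robot, and variables do not carry over. Pictures are saved under pics/ and viewed, and the job is handed in when it is done.

Besides the shell and the picture viewer there is one more tool, called after "Request:" as name([rows], argument=value, ...), one row to a line, values as JSON. drive_tool: Moves the arm, as the interface text tells. Its arguments: {"type":"object","properties":{"increments":{"type":"array"},"squeeze":{"type":"number"}},"required":["increments"]}

```bash
mkdir -p pics
python3 - <<'E'
from station import ctrl
import cv2
o=ctrl.get_obs(); print(o)
for n in("top","side"):
    im=ctrl.camera(n); cv2.imwrite(f"pics/{n}0.png",cv2.resize(im[:,:,::-1],(800,600),interpolation=cv2.INTER_CUBIC)); cv2.imwrite(f"pics/{n}0raw.png",im[:,:,::-1]); print(n,ctrl.calibration(n))
E
```

```text
{'time_s': 0.0, 'qpos': array([ 1.18138263e+00,  3.00464567e-01,  1.52159418e+00,  2.12603043e-05,
        1.32070159e+00, -6.66455513e-02]), 'joint_vel': array([ 4.68737243e-04,  4.75529459e-04,  3.15961813e-04,  4.10846582e-05,
        5.43799217e-04, -1.48256897e-03]), 'tau': array([-1.68462971e-03, -5.31800365e+01, -3.52740633e+01,  7.07458332e-02,
        2.43849680e-02,  8.50221397e-06]), 'ee_pos': array([0.17438303, 0.52136061, 0.22188437]), 'eef_rot': array([-3.14149434e+00,  1.16371425e-03,  1.24802296e+00]), 'force': array([ 0.74916223, -0.29608919,  0.22287855]), 'moment': array([ 0.01632544, -0.01271453,  0.01316883]), 'grip_width': 0.09406456119893394}
top {'fx': 376.52842613662074, 'fy': 376.52842613662074, 'cx': 251.37204585744806, 'cy': 193.0152875125285, 'rvec': array([ 2.14761987, -2.19317854,  0.07967576]), 'tvec': array([0.16140179, 0.49700791, 1.05316658])}
side {'fx': 418.01131562371796, 'fy': 418.01131562371796, 'cx': 248.79443062164404, 'cy': 189.09892600602225, 'rvec': array([ 2.0858791 , -0.46644029,  0.23609664]), 'tvec': array([-0.37572325,  0.24468711,  1.14909226])}
```

```bash
ls -la . pics
```

```text
.:
total 12
drwxr-xr-x  3 agent agent 4096 Dec  7 01:50 .
drwxr-xr-x 23 root  root  4096 Dec  7 01:50 ..
drwxr-xr-x  2 agent agent 4096 Dec  7 01:51 pics

pics:
total 1612
drwxr-xr-x 2 agent agent   4096 Dec  7 01:51 .
drwxr-xr-x 3 agent agent   4096 Dec  7 01:50 ..
-rw-r--r-- 1 agent agent 614135 Dec  7 01:51 side0.png
-rw-r--r-- 1 agent agent 296447 Dec  7 01:51 side0raw.png
-rw-r--r-- 1 agent agent 487420 Dec  7 01:51 top0.png
-rw-r--r-- 1 agent agent 240946 Dec  7 01:51 top0raw.png
```

View pics/top0.png

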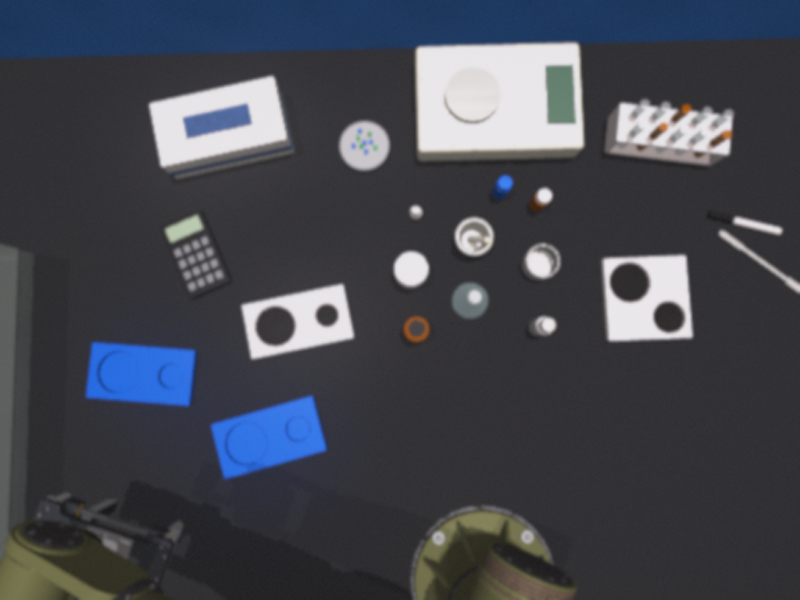

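View pics/side0.png

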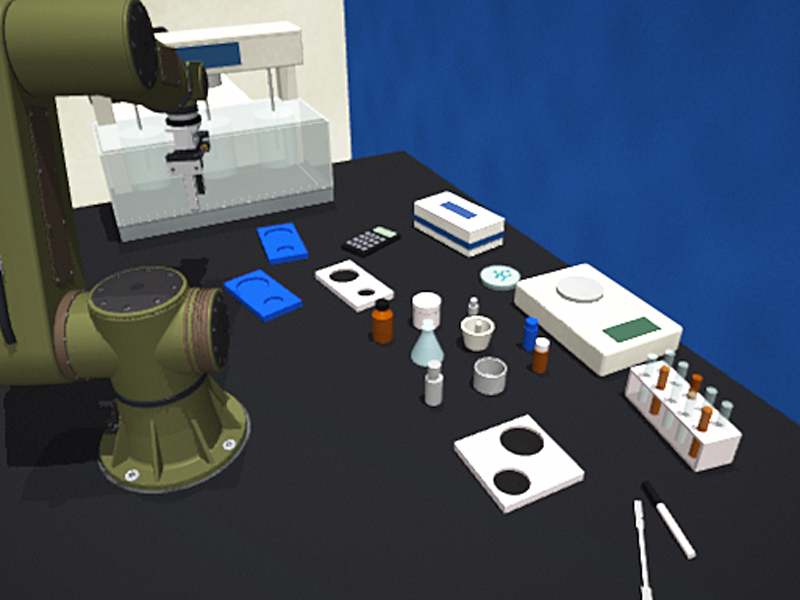

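The top view shows the white oblong tray at (298,321) on the left and the square tray at (647,298) on the right. The stock is at: jar (411,268), bottle (416,328), weight (542,325), cup (542,261), amber vial (543,196) with a blue look-alike at (503,185), mortar (474,236), flask (470,300) and small weight (416,211). I'll enlarge it next.

```bash
cat > h.py <<'E'
import cv2,numpy as np
from station import ctrl
def proj(n,P):
    c=ctrl.calibration(n);K=np.array([[c['fx'],0,c['cx']],[0,c['fy'],c['cy']],[0,0,1]])
    return cv2.projectPoints(np.array(P,float).reshape(-1,3),c['rvec'],c['tvec'],K,None)[0].reshape(-1,2)
def back(n,u,v,z):
    c=ctrl.calibration(n);R=cv2.Rodrigues(c['rvec'])[0]
    d=R.T@np.array([(u-c['cx'])/c['fx'],(v-c['cy'])/c['fy'],1]);o=-R.T@c['tvec']
    return (o+d*(z-o[2])/d[2])[:2]
def crop(im,x0,y0,x1,y1,s,name,ov=()):
    c=cv2.resize(im[y0:y1,x0:x1,::-1],None,fx=s,fy=s,interpolation=cv2.INTER_CUBIC)
    for pts,col in ov:
        q=((np.array(pts)+.5-[x0,y0])*s).round().astype(int)
        cv2.polylines(c,[q.reshape(-1,1,2)],True,col,1,cv2.LINE_AA)
    for g in range((x0+9)//10*10,x1,10): cv2.line(c,((g-x0)*s,0),((g-x0)*s,6 if g%50 else 14),(0,255,255),1)
    for g in range((y0+9)//10*10,y1,10): cv2.line(c,(0,(g-y0)*s),(6 if g%50 else 14,(g-y0)*s),(0,255,255),1)
    cv2.imwrite(f'pics/{name}.png',c)
def circ(x,y,z,r,N=40):
    a=np.linspace(0,2*np.pi,N,endpoint=False);return np.c_[x+r*np.cos(a),y+r*np.sin(a),np.full(N,z)]
E
python3 - <<'E'
import cv2
from h import *
t=cv2.imread('pics/top0raw.png')[:,:,::-1];s=cv2.imread('pics/side0raw.png')[:,:,::-1]
crop(t,245,110,370,225,5,'tc1'); crop(t,145,170,240,240,8,'tc2'); crop(t,375,155,450,225,8,'tc3'); crop(s,230,175,365,265,5,'sc1')
E
```

```text
(no output)
```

View pics/tc1.png

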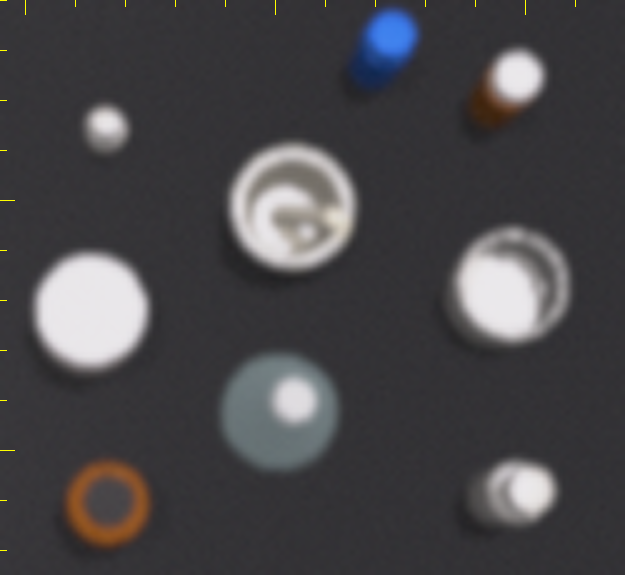

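View pics/sc1.png

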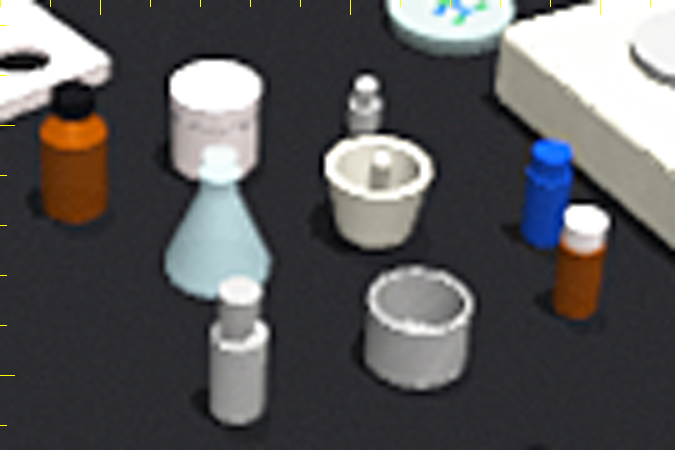

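View pics/tc2.png

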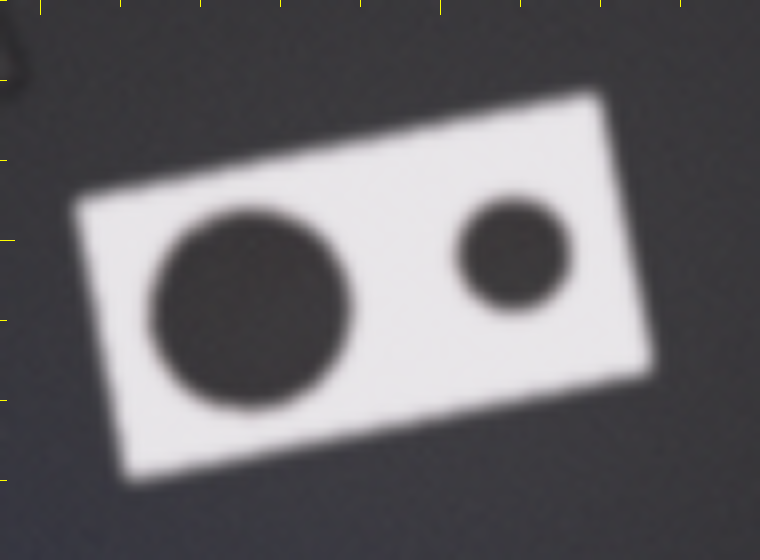

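View pics/tc3.png

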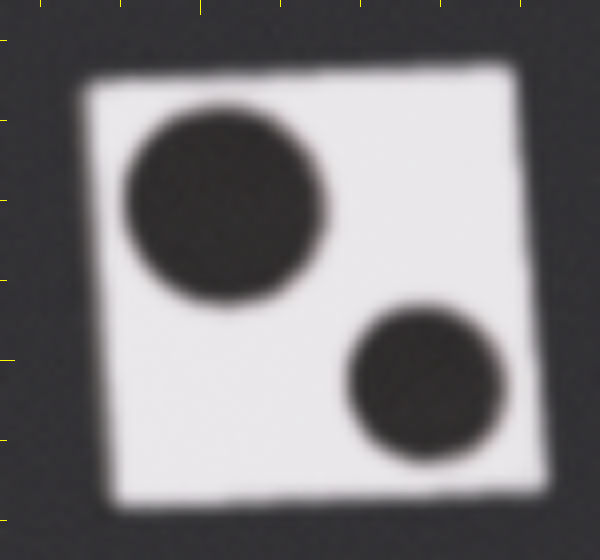

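In the crops, the vial is the amber glass with a white cap (side crop (580,260)); the blue one at (548,195) is the look-alike. The large weight is at (238,350) in the side crop, and the small one at (365,105) is a bystander. The white oblong tray is the one meant, not the two blue ones. Next I'll measure positions.

```bash
cat > m.py <<'E'
from h import *
t=cv2.imread('pics/top0raw.png')[:,:,::-1];s=cv2.imread('pics/side0raw.png')[:,:,::-1]
obs={'vial':(517,76,.066),'jar':(91,310,.060),'bottle':(108,503,.060),'cup':(513,285,.042),'weight':(532,491,.086),'mortar':(292,207,.048),'flask':(279,412,.0),'small':(105,126,.037),'blue':(391,35,.066)}
P={}
for k,(a,b,z) in obs.items():
    P[k]=back('top',245+a/5-.5,110+b/5-.5,z); print(k,P[k].round(4))
T={}
for k,(x0,y0,x1,y1) in {'obl':(145,170,240,240),'sq':(375,155,450,225)}.items():
    g=t[y0:y1,x0:x1].min(2); m=(g>135).astype(np.uint8)
    c=max(cv2.findContours(m,cv2.RETR_EXTERNAL,cv2.CHAIN_APPROX_NONE)[0],key=cv2.contourArea)
    W=np.array([back('top',p[0][0]+x0,p[0][1]+y0,.016) for p in c],np.float32)
    r=cv2.minAreaRect(W*1000); print(k,r)
    inv=(g<135).astype(np.uint8);n,l,st,ce=cv2.connectedComponentsWithStats(inv)
    for i in range(1,n):
        if 100<st[i,4]<900: print(' well',st[i],back('top',ce[i][0]+x0,ce[i][1]+y0,.014).round(4))
E
python3 m.py
```

```text
vial [ 0.681  -0.1214]
jar [0.5562 0.1179]
bottle [0.4491 0.111 ]
cup [ 0.5676 -0.1201]
weight [ 0.4497 -0.1147]
mortar [0.6138 0.0033]
flask [0.5024 0.0086]
small [0.6653 0.107 ]
blue [ 0.706  -0.0525]
obl ((469.5960998535156, 328.2739562988281), (103.59765625, 193.3861083984375), 10.565191268920898)
 well [ 57  25  14  14 151] [0.4796 0.2743]
 well [ 19  26  25  25 490] [0.4619 0.3694]
sq ((499.19488525390625, -313.920166015625), (153.25958251953125, 154.14695739746094), 1.0217700004577637)
 well [ 16  13  25  25 486] [ 0.5286 -0.2842]
 well [ 44  38  19  20 300] [ 0.4629 -0.3522]
```

```bash
cat >> m.py <<'E'
H={'vial':(.066,.014,.0125),'jar':(.06,.029,.03),'bottle':(.06,.022,.022),'cup':(.042,.03,.03),'weight':(.086,.016,.012)}
for n,im,b,sc in(('side',s,(230,175,385,285),5),('top',t,(245,110,370,225),5)):
    ov=[]
    for k,(z,r0,r1) in H.items():
        x,y=P[k]; ov+=[(proj(n,circ(x,y,0,r0)),(0,255,0)),(proj(n,circ(x,y,z,r1)),(255,0,255))]
    for x,y,r in((.5286,-.2842,.038),(.4629,-.3522,.030)): ov.append((proj(n,circ(x,y,.016,r)),(0,0,255)))
    crop(im,*b,sc,n+'ov',ov)
crop(s,195,160,265,260,6,'side3',[(proj('side',circ(x,y,.016,r)),(0,0,255)) for x,y,r in((.4619,.3694,.038),(.4796,.2743,.022))])
crop(s,280,255,380,330,6,'side4',[(proj('side',circ(x,y,.016,r)),(0,0,255)) for x,y,r in((.5286,-.2842,.038),(.4629,-.3522,.030))])
a=cv2.imread('pics/side3.png');b=cv2.imread('pics/side4.png');h=min(a.shape[0],b.shape[0]);cv2.imwrite('pics/s34.png',np.hstack([a[:h,:380],b[:h,:420]]))
E
python3 m.py>/dev/null
```

```text
(no output)
```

View pics/sideov.png

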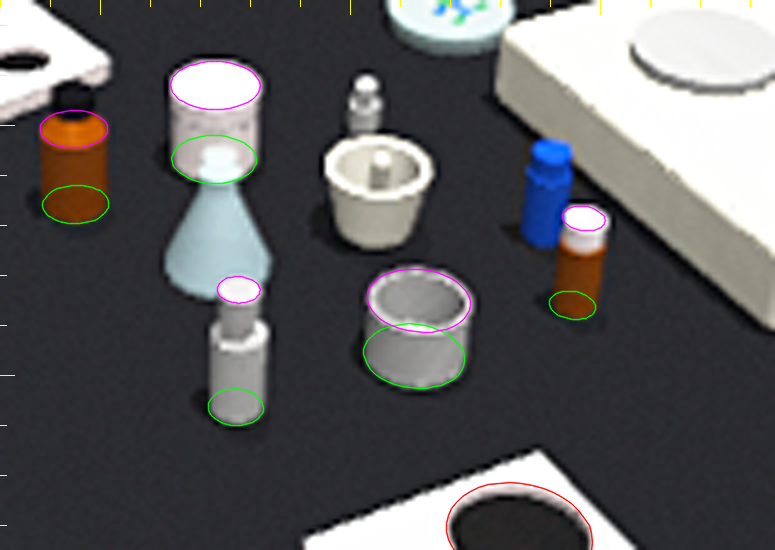

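View pics/s34.png

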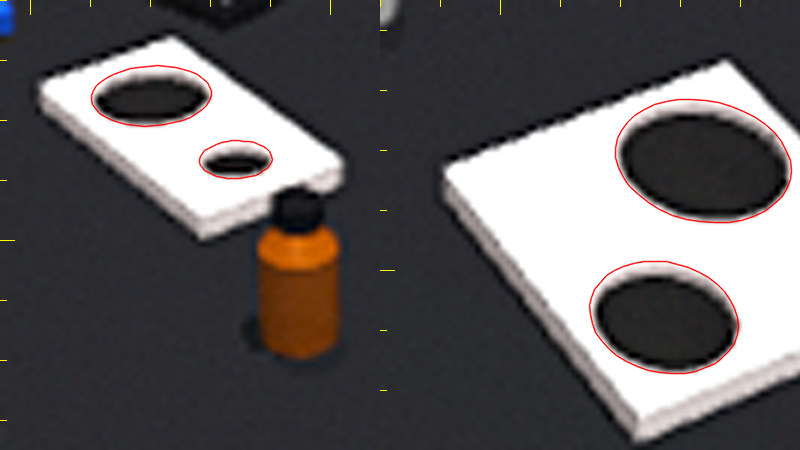

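View pics/topov.png

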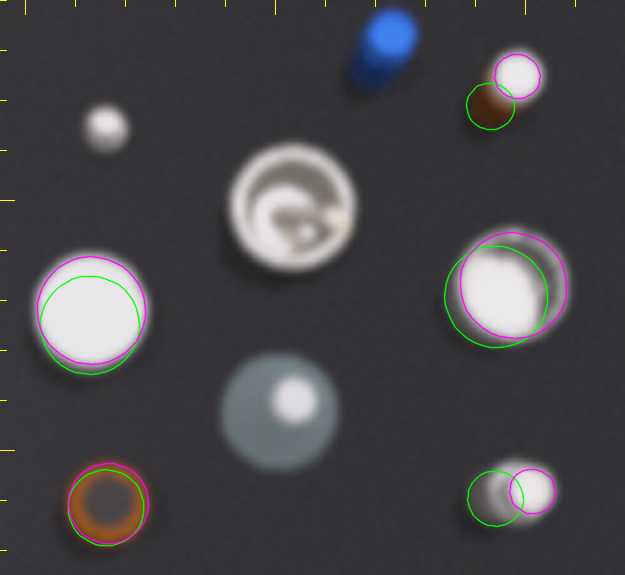

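Both cameras agree to about 1 px. I'll use yaw = 90° throughout, which makes tool x equal world y, tool y equal world x and tool z point down. First I'll move over the cup.

Request:
drive_tool([
  [[0,0,-9.25],[0,0,0],1],
  [[0,0,-9.25],[0,0,0],1],
  [[0,0,0],[-40.1,24.6,0],1],
  [[0,0,0],[-40.1,24.6,0],1],
  [[0,0,0],[-40.1,24.6,0],1],
  [[0,0,0],[-40.1,24.6,0],1],
  [[0,0,0],[-40.1,24.6,0],1],
  [[0,0,0],[-40.1,24.6,0],1],
  [[0,0,0],[-40.1,24.6,0],1],
  [[0,0,0],[-40.1,24.6,0],1],
  [[0,0,0],[-40.1,24.6,0],1],
  [[0,0,0],[-40.1,24.6,0],1],
  [[0,0,0],[-40.1,24.6,0],1],
  [[0,0,0],[-40.1,24.6,0],1],
  [[0,0,0],[-40.1,24.6,0],1],
  [[0,0,0],[-40.1,24.6,0],1],
  [[0,0,0],[-40.1,24.6,0],1],
  [[0,0,0],[-40.1,24.6,0],1],
  [[0,0,0],[0,0,0],1],
  [[0,0,0],[0,0,0],1],
], squeeze=25)

```text
time_s: 2.6
ee_pos: [0.5678, -0.1195, 0.222]
eef_rot: [-3.141, -0.0, 1.571]
force: [0.2, -0.6, 0.6]
grip_width: 0.094
```

Request:
drive_tool([
  [[0,0,0],[0,0,35],1],
  [[0,0,0],[0,0,35],1],
  [[0,0,0],[0,0,35],1],
  [[0,0,0],[0,0,35],1],
  [[0,0,0],[0,0,25],1],
  [[0,0,0],[0,0,15],1],
  [[0,0,0],[0,0,9],1],
  [[0,0,0],[0,0,0],1],
  [[0,0,0],[0,0,0],0.8],
  [[0,0,0],[0,0,0],0.7],
  [[0,0,0],[0,0,0],0.6],
  [[0,0,0],[0,0,0],0.5],
  [[0,0,0],[0,0,0],0.5],
  [[0,0,0],[0,0,0],0.5],
  [[0,0,0],[0,0,0],0.5],
])

```text
time_s: 4.47
ee_pos: [0.5682, -0.12, 0.0336]
eef_rot: [3.141, 0.0, 1.571]
force: [-1.5, -0.5, 3.8]
grip_width: 0.0593
```

Run:
```python
from h import *
t=ctrl.camera('side');crop(t,200,130,360,250,5,'a1')
```

```text
(no output)
```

View pics/a1.png

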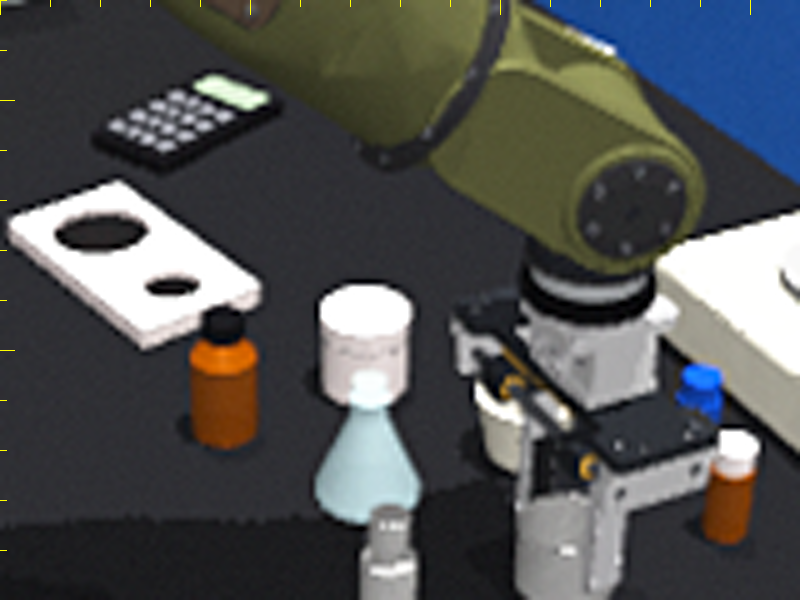

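The side view shows the jaws round the cup at crop (570,540), width 59 mm, with everything else standing. I'll lift it and carry it to the large well.

Request:
drive_tool([
  [[0,0,0],[0,0,-20],0.5],
  [[0,0,0],[0,0,-40],0.5],
  [[0,0,0],[0,0,-40],0.5],
  [[0,0,0],[0,0,-40],0.5],
  [[0,0,0],[0,0,0],0.5],
  [[0,0,0],[37.6,-8.2,0],0.5],
  [[0,0,0],[37.6,-8.2,0],0.5],
  [[0,0,0],[37.6,-8.2,0],0.5],
  [[0,0,0],[37.6,-8.2,0],0.5],
  [[0,0,0],[37.6,-8.2,0],0.5],
  [[0,0,0],[37.6,-8.2,0],0.5],
  [[0,0,0],[37.6,-8.2,0],0.5],
  [[0,0,0],[37.6,-8.2,0],0.5],
  [[0,0,0],[37.6,-8.2,0],0.5],
  [[0,0,0],[37.6,-8.2,0],0.5],
  [[0,0,0],[37.6,-8.2,0],0.5],
  [[0,0,0],[37.6,-8.2,0],0.5],
  [[0,0,0],[37.6,-8.2,0],0.5],
  [[0,0,0],[0,0,0],0.5],
  [[0,0,0],[0,0,0],0.5],
])

```text
time_s: 7.02
ee_pos: [0.4612, 0.3683, 0.1723]
eef_rot: [-3.14, 0.001, 1.571]
force: [-0.8, 0.2, -1.0]
grip_width: 0.0595
```

Request:
drive_tool([
  [[0,0,0],[0.8,0.8,35],0.5],
  [[0,0,0],[0,0,35],0.5],
  [[0,0,0],[0,0,25],0.5],
  [[0,0,0],[0,0,15],0.5],
  [[0,0,0],[0,0,10],0.5],
  [[0,0,0],[0,0,6],0.5],
  [[0,0,0],[0,0,3],0.5],
  [[0,0,0],[0,0,1],0.5],
  [[0,0,0],[0,0,0],0.5],
  [[0,0,0],[0,0,0],0.5],
])

```text
time_s: 8.28
ee_pos: [0.4624, 0.3697, 0.0437]
eef_rot: [3.141, -0.0, 1.571]
force: [0.3, -0.2, 0.3]
grip_width: 0.0589
```

Run:
```python
from h import *
t=ctrl.camera('side');crop(t,160,100,300,220,5,'a2')
t=ctrl.camera('top');crop(t,135,150,255,250,6,'a2t')
```

```text
(no output)
```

View pics/a2.png

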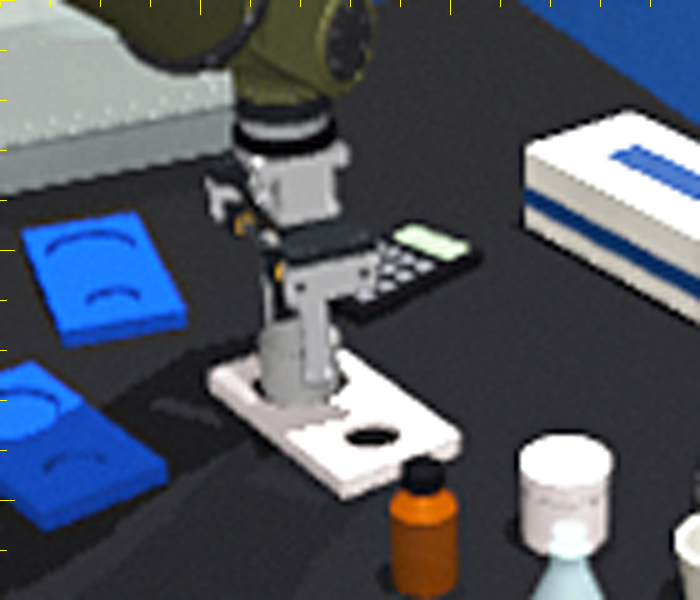

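The side view shows the cup in the large well at crop (300,365), about 2 mm above the floor. I'll lower it those 2 mm, release and rise.

Request:
drive_tool([
  [[0,0,0],[0,0,1],0.5],
  [[0,0,0],[0,0,1],0.5],
  [[0,0,0],[0,0,0],0.5],
  [[0,0,0],[0,0,0],0.7],
  [[0,0,0],[0,0,0],0.85],
  [[0,0,0],[0,0,0],0.9],
  [[0,0,0],[0,0,0],0.9],
  [[0,0,0],[0,0,-20],0.9],
  [[0,0,0],[0,0,-35],0.9],
  [[0,0,0],[0,0,-40],0.9],
  [[0,0,0],[0,0,-40],0.9],
  [[0,0,0],[0,0,-40],0.9],
  [[0,0,0],[0,0,0],0.9],
])

```text
time_s: 10.0
ee_pos: [0.4631, 0.3702, 0.2211]
eef_rot: [3.136, -0.004, 1.571]
force: [-0.5, 0.0, -1.5]
grip_width: 0.0847
```

Request:
drive_tool([
  [[0,0,0],[-34.6,-0.9,0],0.6],
  [[0,0,0],[-34.6,-0.9,0],0.6],
  [[0,0,0],[-34.6,-0.9,0],0.6],
  [[0,0,0],[-34.6,-0.9,0],0.6],
  [[0,0,0],[-34.6,-0.9,0],0.6],
  [[0,0,0],[-34.6,-0.9,0],0.6],
  [[0,0,0],[-34.6,-0.9,0],0.6],
  [[0,0,0],[-34.6,-0.9,0],0.6],
  [[0,0,0],[-34.6,-0.9,0],0.6],
  [[0,0,0],[-34.6,-0.9,0],0.6],
  [[0,0,0],[-34.6,-0.9,0],0.6],
  [[0,0,0],[-34.6,-0.9,0],0.6],
  [[0,0,0],[-34.6,-0.9,0],0.6],
  [[0,0,0],[-34.6,-0.9,0],0.6],
  [[0,0,0],[0,0,0],0.6],
  [[0,0,0],[0,0,0],0.6],
  [[0,0,0],[0,0,0],0.6],
])

```text
time_s: 12.12
ee_pos: [0.4497, -0.114, 0.2164]
eef_rot: [-3.142, -0.0, 1.572]
force: [1.3, -0.5, 0.5]
grip_width: 0.0567
```

Run:
```python
from h import *
print(ctrl.get_obs()['ee_pos'])
t=ctrl.camera('side');crop(t,180,150,300,250,6,'a3',[(proj('side',circ(.4631,.3700,.050,.03)),(0,0,255))])
t=ctrl.camera('top');crop(t,135,150,255,250,6,'a3t',[(proj('top',circ(.4631,.3700,.050,.03)),(0,0,255))])
```

```text
[ 0.44971598 -0.11397277  0.2164458 ]
```

View pics/a3.png

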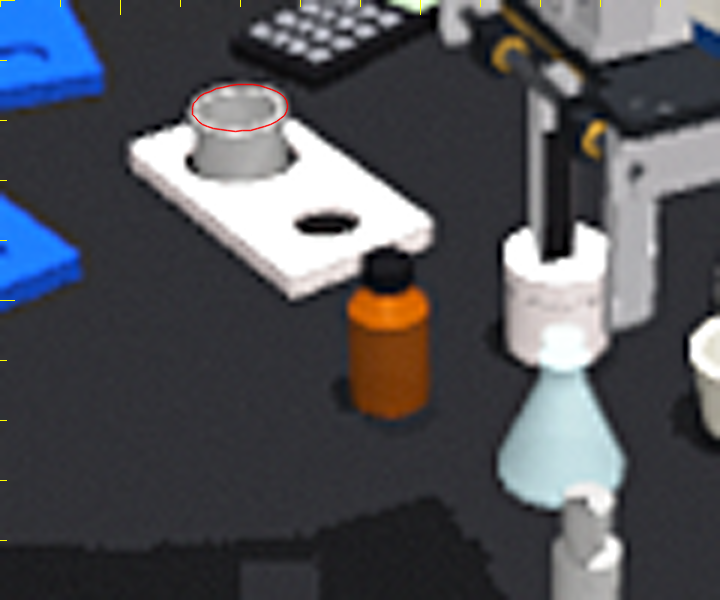

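View pics/a3t.png

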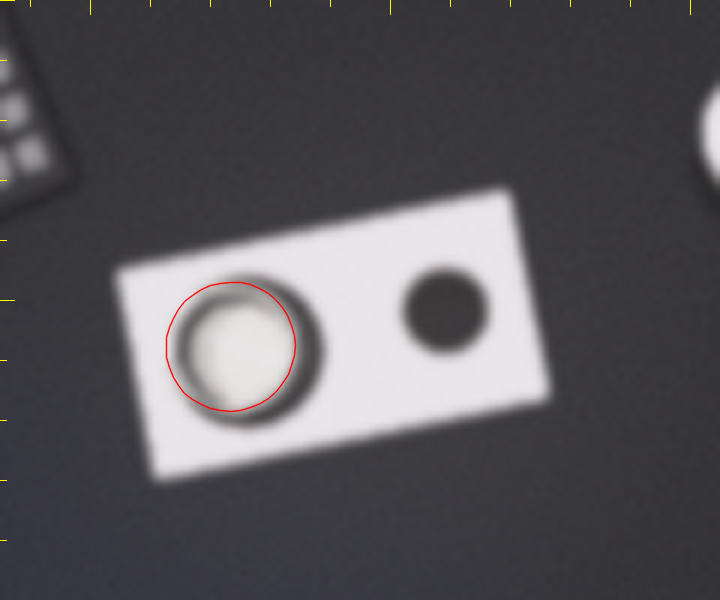

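The cup stands upright in the large well, with its rim at side crop (240,107) matching the model at full depth. Next I'll descend on the weight.

Request:
drive_tool([
  [[0,0,0],[-0.7,0,35],0.6],
  [[0,0,0],[0,0,40],0.6],
  [[0,0,0],[0,0,35],0.6],
  [[0,0,0],[0,0,20],0.6],
  [[0,0,0],[0,0,10],0.6],
  [[0,0,0],[0,0,0],0.6],
  [[0,0,0],[0,0,0],0.5],
  [[0,0,0],[0,0,0],0.4],
  [[0,0,0],[0,0,0],0.3],
  [[0,0,0],[0,0,0],0.2],
  [[0,0,0],[0,0,0],0.1],
  [[0,0,0],[0,0,0],0.1],
  [[0,0,0],[0,0,0],0.1],
  [[0,0,0],[0,0,0],0.1],
], squeeze=40)

```text
time_s: 13.98
ee_pos: [0.4499, -0.1154, 0.0766]
eef_rot: [3.141, -0.0, 1.571]
force: [0.0, 2.5, 5.2]
grip_width: 0.0231
```

Request:
drive_tool([
  [[0,0,0],[0,0,-15],0.1],
  [[0,0,0],[0,0,-35],0.1],
  [[0,0,0],[0,0,-40],0.1],
  [[0,0,0],[0,0,-40],0.1],
  [[0,0,0],[17,0.5,0],0.1],
  [[0,0,0],[34.6,0.9,0],0.1],
  [[0,0,0],[34.6,0.9,0],0.1],
  [[0,0,0],[34.6,0.9,0],0.1],
  [[0,0,0],[34.6,0.9,0],0.1],
  [[0,0,0],[34.6,0.9,0],0.1],
  [[0,0,0],[34.6,0.9,0],0.1],
  [[0,0,0],[34.6,0.9,0],0.1],
  [[0,0,0],[34.6,0.9,0],0.1],
  [[0,0,0],[34.6,0.9,0],0.1],
  [[0,0,0],[34.6,0.9,0],0.1],
  [[0,0,0],[34.6,0.9,0],0.1],
  [[0,0,0],[34.6,0.9,0],0.1],
  [[0,0,0],[34.6,0.9,0],0.1],
  [[0,0,0],[17.4,0.5,0],0.1],
  [[0,0,0],[0,0,0],0.1],
])

```text
time_s: 16.48
ee_pos: [0.4616, 0.3692, 0.2052]
eef_rot: [-3.14, 0.001, 1.572]
force: [0.4, -0.1, -4.2]
grip_width: 0.023
```

Run:
```python
from h import *
t=ctrl.camera('side');crop(t,150,90,300,210,5,'a4')
t=ctrl.camera('top');crop(t,135,150,255,250,6,'a4t')
print(ctrl.get_obs()['ee_pos'],ctrl.get_obs()['grip_width'])
```

```text
[0.4621672  0.36799488 0.20590309] 0.02340082753246026
```

View pics/a4.png

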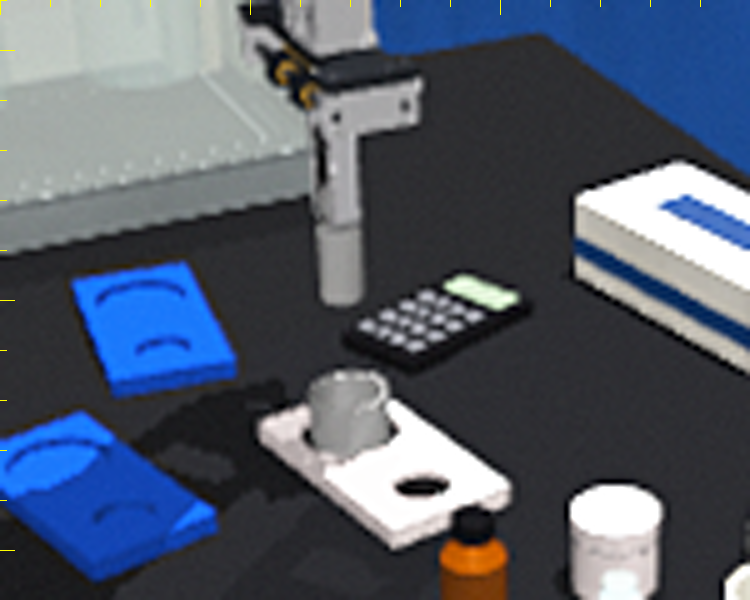

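The side view shows the weight hanging upright at crop (340,265) above the cup. I'll lower it.

Request:
drive_tool([
  [[0,0,0],[1,0,25],0.1],
  [[0,0,0],[0,0,30],0.1],
  [[0,0,0],[0,0,25],0.1],
  [[0,0,0],[0,0,15],0.1],
  [[0,0,0],[0,0,10],0.1],
  [[0,0,0],[0,0,6],0.1],
  [[0,0,0],[0,0,3],0.1],
  [[0,0,0],[0,0,0],0.1],
  [[0,0,0],[0,0,0],0.1],
])

```text
time_s: 17.7
ee_pos: [0.4625, 0.3699, 0.0929]
eef_rot: [3.141, -0.0, 1.571]
force: [-0.1, 0.3, -4.0]
grip_width: 0.0229
```

Request:
drive_tool([
  [[0,0,0],[0,0,1.5],0.1],
  [[0,0,0],[0,0,1.5],0.1],
  [[0,0,0],[0,0,1],0.1],
  [[0,0,0],[0,0,0],0.1],
  [[0,0,0],[0,0,0],0.1],
])

```text
time_s: 18.32
ee_pos: [0.4625, 0.3698, 0.0887]
eef_rot: [3.141, -0.0, 1.571]
force: [0.2, 0.2, 1.1]
grip_width: 0.0233
```

Contact: the wrist load went from -4 to +1 N. I'll release and rise.

Request:
drive_tool([
  [[0,0,0],[0,0,0],0.25],
  [[0,0,0],[0,0,0],0.4],
  [[0,0,0],[0,0,0],0.55],
  [[0,0,0],[0,0,0],0.6],
  [[0,0,0],[0,0,0],0.6],
  [[0,0,0],[0,0,-20],0.6],
  [[0,0,0],[0,0,-35],0.6],
  [[0,0,0],[0,0,-40],0.6],
  [[0,0,0],[0,0,-35],0.6],
  [[0,0,0],[0,0,0],0.6],
  [[0,0,0],[0,0,0],0.6],
])

```text
time_s: 19.7
ee_pos: [0.4621, 0.3695, 0.2175]
eef_rot: [-3.141, 0.001, 1.571]
force: [-0.4, -0.5, -0.1]
grip_width: 0.0564
```

Request:
drive_tool([
  [[0,0,0],[-32.7,14.6,0],0.6],
  [[0,0,0],[-32.7,14.6,0],0.6],
  [[0,0,0],[-32.7,14.6,0],0.6],
  [[0,0,0],[-32.7,14.6,0],0.6],
  [[0,0,0],[-32.7,14.6,0],0.6],
  [[0,0,0],[-32.7,14.6,0],0.6],
  [[0,0,0],[-32.7,14.6,0],0.6],
  [[0,0,0],[-32.7,14.6,0],0.6],
  [[0,0,0],[-32.7,14.6,0],0.6],
  [[0,0,0],[-32.7,14.6,0],0.6],
  [[0,0,0],[-32.7,14.6,0],0.6],
  [[0,0,0],[-32.7,14.6,0],0.6],
  [[0,0,0],[-32.7,14.6,0],0.6],
  [[0,0,0],[-32.7,14.6,0],0.6],
  [[0,0,0],[-32.7,14.6,0],0.6],
  [[0,0,0],[0,0,0],0.6],
  [[0,0,0],[0,0,0],0.6],
  [[0,0,0],[0,0,0],0.6],
])

```text
time_s: 21.95
ee_pos: [0.6812, -0.1198, 0.2182]
eef_rot: [-3.141, -0.0, 1.572]
force: [0.1, 0.2, 0.0]
grip_width: 0.0565
```

Run:
```python
from h import *
print(ctrl.get_obs()['ee_pos'])
x,y=.681,-.1214
t=ctrl.camera('side');crop(t,180,120,380,250,4,'a5',[(proj('side',circ(x,y,.066,.0125)),(0,0,255)),(proj('side',circ(.462,.369,.098,.012)),(0,0,255))])
```

```text
[ 0.68122249 -0.11976824  0.218238  ]
```

View pics/a5.png

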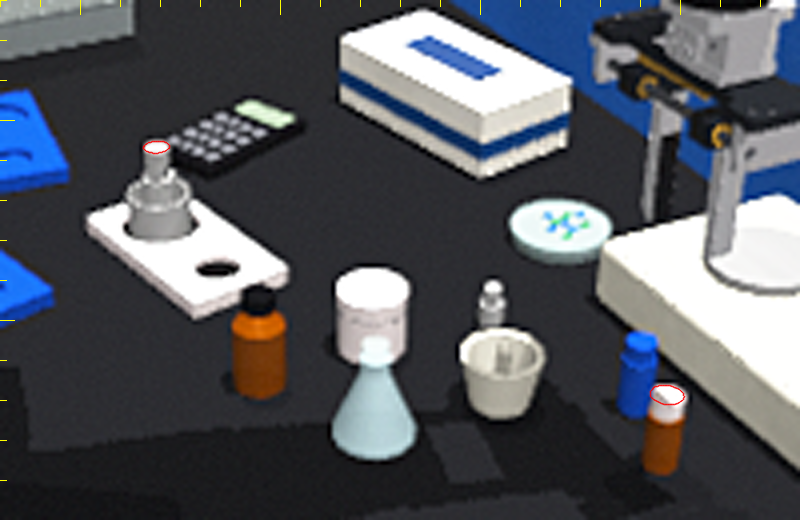

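The weight stands in the cup, its knob at crop (157,148) on the predicted outline. The vial is at (665,395) with the blue look-alike at (640,375). I'll descend on the vial.

Request:
drive_tool([
  [[0,0,0],[-1.5,0,35],0.6],
  [[0,0,0],[0,0,40],0.6],
  [[0,0,0],[0,0,40],0.6],
  [[0,0,0],[0,0,35],0.6],
  [[0,0,0],[0,0,20],0.6],
  [[0,0,0],[0,0,12],0.6],
  [[0,0,0],[0,0,0],0.6],
  [[0,0,0],[0,0,0],0.5],
  [[0,0,0],[0,0,0],0.4],
  [[0,0,0],[0,0,0],0.3],
  [[0,0,0],[0,0,0],0.2],
  [[0,0,0],[0,0,0],0.2],
  [[0,0,0],[0,0,0],0.2],
  [[0,0,0],[0,0,0],0.2],
], squeeze=25)

```text
time_s: 23.75
ee_pos: [0.6816, -0.1223, 0.0368]
eef_rot: [3.141, 0.0, 1.571]
force: [0.1, -0.7, 5.9]
grip_width: 0.0273
```

Request:
drive_tool([
  [[0,0,0],[0,0,-20],0.2],
  [[0,0,0],[0,0,-40],0.2],
  [[0,0,0],[0,0,-50],0.2],
  [[0,0,0],[0,0,-50],0.2],
  [[0,0,0],[28.3,-14.4,0],0.2],
  [[0,0,0],[28.3,-14.4,0],0.2],
  [[0,0,0],[28.3,-14.4,0],0.2],
  [[0,0,0],[28.3,-14.4,0],0.2],
  [[0,0,0],[28.3,-14.4,0],0.2],
  [[0,0,0],[28.3,-14.4,0],0.2],
  [[0,0,0],[28.3,-14.4,0],0.2],
  [[0,0,0],[28.3,-14.4,0],0.2],
  [[0,0,0],[28.3,-14.4,0],0.2],
  [[0,0,0],[28.3,-14.4,0],0.2],
  [[0,0,0],[28.3,-14.4,0],0.2],
  [[0,0,0],[28.3,-14.4,0],0.2],
  [[0,0,0],[28.3,-14.4,0],0.2],
  [[0,0,0],[28.3,-14.4,0],0.2],
  [[0,0,0],[0,0,0],0.2],
  [[0,0,0],[0,0,0],0.2],
])

```text
time_s: 26.25
ee_pos: [0.48, 0.2735, 0.197]
eef_rot: [3.141, -0.0, 1.571]
force: [0.7, -0.8, -0.5]
grip_width: 0.0277
```

Request:
drive_tool([
  [[0,0,0],[0.5,-0.5,35],0.2],
  [[0,0,0],[0,0,40],0.2],
  [[0,0,0],[0,0,35],0.2],
  [[0,0,0],[0,0,18],0.2],
  [[0,0,0],[0,0,10],0.2],
  [[0,0,0],[0,0,6],0.2],
  [[0,0,0],[0,0,4],0.2],
  [[0,0,0],[0,0,0],0.2],
  [[0,0,0],[0,0,0],0.2],
])

```text
time_s: 27.38
ee_pos: [0.4795, 0.2746, 0.0489]
eef_rot: [3.141, -0.0, 1.571]
force: [0.3, -0.4, -0.4]
grip_width: 0.0274
```

Run:
```python
from h import *
print(ctrl.get_obs()['ee_pos'])
t=ctrl.camera('side');crop(t,180,120,300,220,6,'a6')
```

```text
[0.47949238 0.27455411 0.04889987]
```

View pics/a6.png

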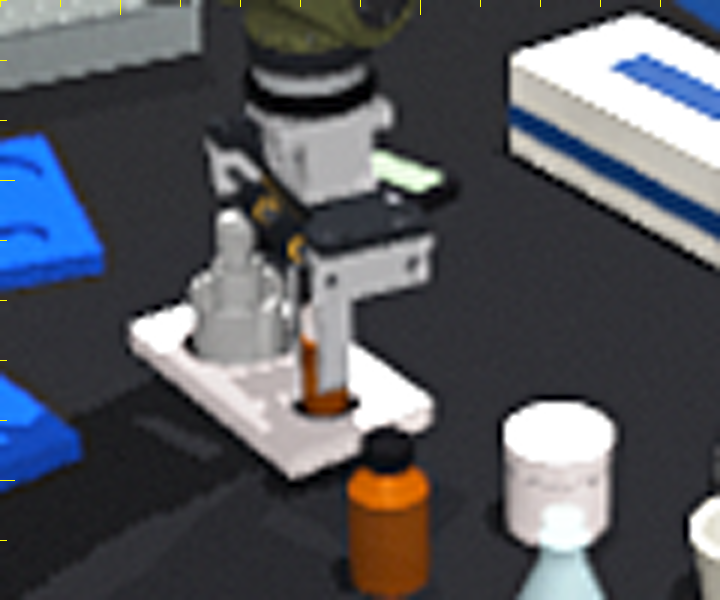

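The side view shows the vial over the small well at (325,400). The knob at (235,225) is clear of the body. I'll lower the last 4 mm and release.

Request:
drive_tool([
  [[0,0,0],[0,0,2],0.2],
  [[0,0,0],[0,0,1.5],0.2],
  [[0,0,0],[0,0,1],0.2],
  [[0,0,0],[0,0,0],0.2],
  [[0,0,0],[0,0,0],0.2],
  [[0,0,0],[0,0,0],0.3],
  [[0,0,0],[0,0,0],0.45],
  [[0,0,0],[0,0,0],0.55],
  [[0,0,0],[0,0,0],0.55],
  [[0,0,0],[0,0,-20],0.55],
  [[0,0,0],[0,0,-35],0.55],
  [[0,0,0],[0,0,-40],0.6],
  [[0,0,0],[0,0,-40],0.8],
  [[0,0,0],[0,0,-35],0.8],
  [[0,0,0],[0,0,0],0.9],
])

```text
time_s: 29.3
ee_pos: [0.4801, 0.2748, 0.2165]
eef_rot: [3.137, -0.002, 1.571]
force: [0.6, -0.2, -0.0]
grip_width: 0.0817
```

Request:
drive_tool([
  [[0,0,0],[-26.1,12.8,0],1],
  [[0,0,0],[-26.1,12.8,0],1],
  [[0,0,0],[-26.1,12.8,0],1],
  [[0,0,0],[-26.1,12.8,0],1],
  [[0,0,0],[-26.1,12.8,0],1],
  [[0,0,0],[-26.1,12.8,0],1],
  [[0,0,0],[0,0,0],1],
  [[0,0,0],[0,0,0],1],
  [[0,0,0],[0,0,0],1],
])

```text
time_s: 30.42
ee_pos: [0.5557, 0.1187, 0.2137]
eef_rot: [-3.141, -0.0, 1.572]
force: [0.7, 0.1, 0.0]
grip_width: 0.094
```

Run:
```python
from h import *
print(ctrl.get_obs()['ee_pos'])
t=ctrl.camera('side');crop(t,180,130,300,230,6,'a7',[(proj('side',circ(.4796,.2743,.074,.0125)),(0,0,255))])
```

```text
[0.55570683 0.11866077 0.21370671]
```

View pics/a7.png

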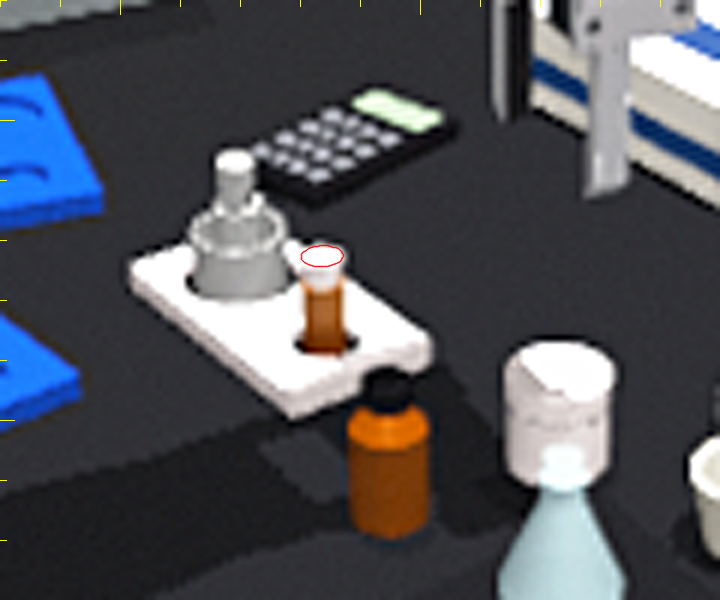

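The vial stands upright in its small well, its cap at (322,256) on the full-depth prediction. Next is the jar.

Request:
drive_tool([
  [[0,0,0],[-0.8,0.5,35],1],
  [[0,0,0],[0,0,40],1],
  [[0,0,0],[0,0,40],1],
  [[0,0,0],[0,0,30],1],
  [[0,0,0],[0,0,14],1],
  [[0,0,0],[0,0,7],1],
  [[0,0,0],[0,0,0],0.9],
  [[0,0,0],[0,0,0],0.8],
  [[0,0,0],[0,0,0],0.7],
  [[0,0,0],[0,0,0],0.6],
  [[0,0,0],[0,0,0],0.5],
  [[0,0,0],[0,0,0],0.5],
  [[0,0,0],[0,0,0],0.5],
  [[0,0,0],[0,0,0],0.5],
])

```text
time_s: 32.22
ee_pos: [0.5568, 0.1171, 0.0483]
eef_rot: [3.141, -0.0, 1.571]
force: [-2.2, 0.9, 5.1]
grip_width: 0.0594
```

Request:
drive_tool([
  [[0,0,0],[0,0,-20],0.5],
  [[0,0,0],[0,0,-40],0.5],
  [[0,0,0],[0,0,-40],0.5],
  [[0,0,0],[0,0,-40],0.5],
  [[0,0,0],[-33.5,-2.3,0],0.5],
  [[0,0,0],[-33.5,-2.3,0],0.5],
  [[0,0,0],[-33.5,-2.3,0],0.5],
  [[0,0,0],[-33.5,-2.3,0],0.5],
  [[0,0,0],[-33.5,-2.3,0],0.5],
  [[0,0,0],[-33.5,-2.3,0],0.5],
  [[0,0,0],[-33.5,-2.3,0],0.5],
  [[0,0,0],[-33.5,-2.3,0],0.5],
  [[0,0,0],[-33.5,-2.3,0],0.5],
  [[0,0,0],[-33.5,-2.3,0],0.5],
  [[0,0,0],[-33.5,-2.3,0],0.5],
  [[0,0,0],[-33.5,-2.3,0],0.5],
  [[0,0,0],[0,0,0],0.5],
  [[0,0,0],[0,0,0],0.5],
  [[0,0,0],[0,0,0],0.5],
])

```text
time_s: 34.6
ee_pos: [0.5292, -0.2841, 0.1879]
eef_rot: [-3.141, -0.0, 1.572]
force: [0.1, 0.5, -1.0]
grip_width: 0.0595
```

Target TCP z is 0.0563, so this goes down 128 mm first.

Request:
drive_tool([
  [[0,0,0],[0,0,35],0.5],
  [[0,0,0],[0,0,35],0.5],
  [[0,0,0],[0,0,28],0.5],
  [[0,0,0],[0,0,15],0.5],
  [[0,0,0],[0,0,10],0.5],
  [[0,0,0],[0,0,5],0.5],
  [[0,0,0],[0,0,0],0.5],
  [[0,0,0],[0,0,0],0.5],
])

```text
time_s: 35.6
ee_pos: [0.5293, -0.2852, 0.0606]
eef_rot: [3.141, 0.001, 1.571]
force: [0.6, -0.0, -1.7]
grip_width: 0.0593
```

Run:
```python
from h import *
t=ctrl.camera('side');crop(t,270,200,400,330,5,'a8')
```

```text
(no output)
```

View pics/a8.png

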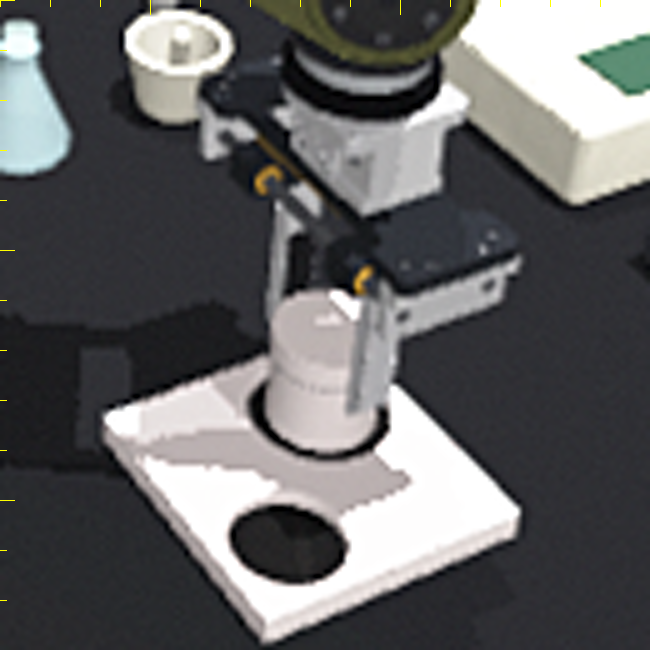

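The jar sits centred in the larger well at (320,400). I'll lower the last 4 mm and release.

Request:
drive_tool([
  [[0,0,0],[0,0,2],0.5],
  [[0,0,0],[0,0,1.5],0.5],
  [[0,0,0],[0,0,1],0.5],
  [[0,0,0],[0,0,0],0.5],
  [[0,0,0],[0,0,0],0.5],
  [[0,0,0],[0,0,0],0.7],
  [[0,0,0],[0,0,0],0.85],
  [[0,0,0],[0,0,0],0.95],
  [[0,0,0],[0,0,0],0.95],
  [[0,0,0],[0,0,-20],0.95],
  [[0,0,0],[0,0,-35],0.95],
  [[0,0,0],[0,0,-40],0.95],
  [[0,0,0],[0,0,-40],0.95],
  [[0,0,0],[0,0,-25],0.95],
  [[0,0,0],[0,0,0],0.95],
])

```text
time_s: 37.52
ee_pos: [0.5296, -0.2853, 0.2185]
eef_rot: [3.138, 0.002, 1.571]
force: [0.1, 0.7, -0.3]
grip_width: 0.089
```

Request:
drive_tool([
  [[0,0,0],[33,-6.7,0],0.85],
  [[0,0,0],[33,-6.7,0],0.85],
  [[0,0,0],[33,-6.7,0],0.85],
  [[0,0,0],[33,-6.7,0],0.85],
  [[0,0,0],[33,-6.7,0],0.85],
  [[0,0,0],[33,-6.7,0],0.85],
  [[0,0,0],[33,-6.7,0],0.85],
  [[0,0,0],[33,-6.7,0],0.85],
  [[0,0,0],[33,-6.7,0],0.85],
  [[0,0,0],[33,-6.7,0],0.85],
  [[0,0,0],[33,-6.7,0],0.85],
  [[0,0,0],[33,-6.7,0],0.85],
  [[0,0,0],[0,0,0],0.85],
  [[0,0,0],[0,0,0],0.85],
  [[0,0,0],[0,0,0],0.85],
])

```text
time_s: 39.4
ee_pos: [0.4487, 0.1103, 0.2153]
eef_rot: [-3.141, 0.0, 1.57]
force: [-0.7, -0.5, -0.3]
grip_width: 0.0797
```

Run:
```python
from h import *
print(ctrl.get_obs()['ee_pos'])
t=ctrl.camera('side');crop(t,200,150,400,330,4,'a9',[(proj('side',circ(.529,-.285,.068,.03)),(0,0,255)),(proj('side',circ(.4491,.111,.06,.022)),(0,0,255))])
```

```text
[0.44868452 0.11025943 0.21525606]
```

View pics/a9.png

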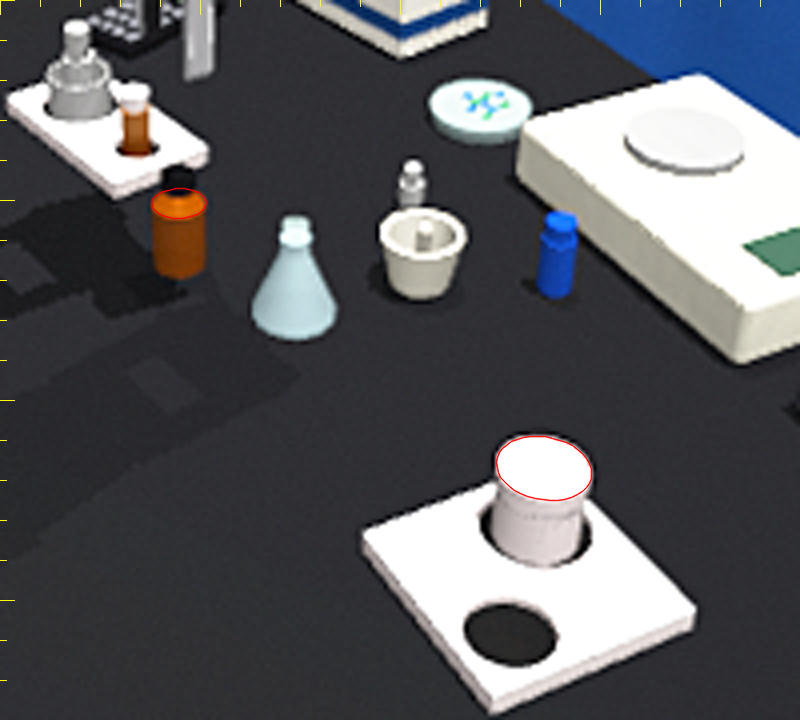

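The jar is down, its lid at (544,468) on the prediction. Now the bottle.

Request:
drive_tool([
  [[0,0,0],[0.7,0.4,35],0.85],
  [[0,0,0],[0,0,40],0.85],
  [[0,0,0],[0,0,40],0.85],
  [[0,0,0],[0,0,35],0.85],
  [[0,0,0],[0,0,16],0.85],
  [[0,0,0],[0,0,9],0.85],
  [[0,0,0],[0,0,0],0.8],
  [[0,0,0],[0,0,0],0.7],
  [[0,0,0],[0,0,0],0.6],
  [[0,0,0],[0,0,0],0.5],
  [[0,0,0],[0,0,0],0.4],
  [[0,0,0],[0,0,0],0.3],
  [[0,0,0],[0,0,0],0.3],
  [[0,0,0],[0,0,0],0.3],
  [[0,0,0],[0,0,0],0.3],
])

```text
time_s: 41.32
ee_pos: [0.4491, 0.1117, 0.0407]
eef_rot: [3.141, -0.0, 1.571]
force: [-1.7, -0.8, 6.0]
grip_width: 0.0435
```

Request:
drive_tool([
  [[0,0,0],[0,0,-20],0.3],
  [[0,0,0],[0,0,-40],0.3],
  [[0,0,0],[0,0,-45],0.3],
  [[0,0,0],[0,0,-45],0.3],
  [[0,0,0],[-33.1,1,0],0.3],
  [[0,0,0],[-33.1,1,0],0.3],
  [[0,0,0],[-33.1,1,0],0.3],
  [[0,0,0],[-33.1,1,0],0.3],
  [[0,0,0],[-33.1,1,0],0.3],
  [[0,0,0],[-33.1,1,0],0.3],
  [[0,0,0],[-33.1,1,0],0.3],
  [[0,0,0],[-33.1,1,0],0.3],
  [[0,0,0],[-33.1,1,0],0.3],
  [[0,0,0],[-33.1,1,0],0.3],
  [[0,0,0],[-33.1,1,0],0.3],
  [[0,0,0],[-33.1,1,0],0.3],
  [[0,0,0],[-33.1,1,0],0.3],
  [[0,0,0],[-33.1,1,0],0.3],
  [[0,0,0],[0,0,0],0.3],
  [[0,0,0],[0,0,0],0.3],
])

```text
time_s: 43.82
ee_pos: [0.4629, -0.3511, 0.19]
eef_rot: [-3.141, -0.001, 1.571]
force: [-0.5, 0.7, -1.2]
grip_width: 0.0436
```

Request:
drive_tool([
  [[0,0,0],[-0.7,0,35],0.3],
  [[0,0,0],[0,0,40],0.3],
  [[0,0,0],[0,0,30],0.3],
  [[0,0,0],[0,0,17],0.3],
  [[0,0,0],[0,0,10],0.3],
  [[0,0,0],[0,0,6],0.3],
  [[0,0,0],[0,0,0],0.3],
  [[0,0,0],[0,0,0],0.3],
])

```text
time_s: 44.82
ee_pos: [0.4633, -0.3526, 0.0532]
eef_rot: [3.141, 0.001, 1.571]
force: [-0.3, -0.1, -1.3]
grip_width: 0.0438
```

Run:
```python
from h import *
t=ctrl.camera('side');crop(t,270,200,400,330,5,'b1')
```

```text
(no output)
```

View pics/b1.png

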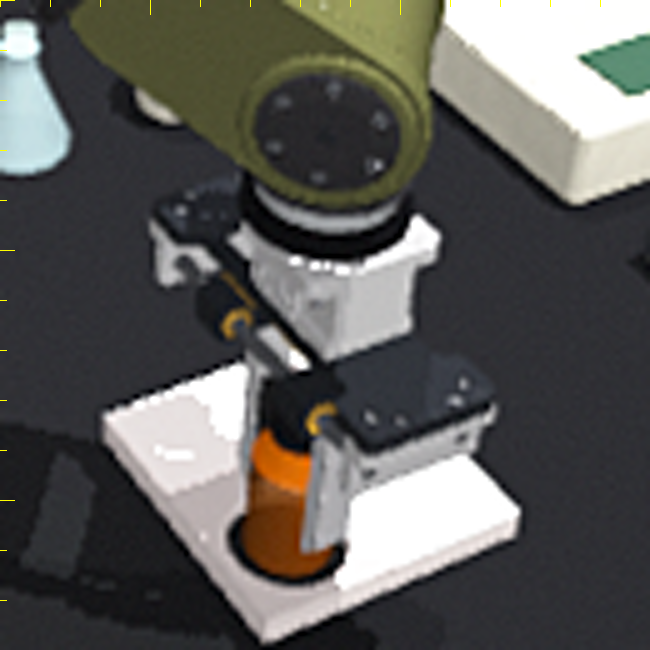

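The bottle sits inside the smaller well at (290,535). I'll lower the last 4.5 mm and release.

Request:
drive_tool([
  [[0,0,0],[0,0,2],0.3],
  [[0,0,0],[0,0,1.5],0.3],
  [[0,0,0],[0,0,1],0.3],
  [[0,0,0],[0,0,0],0.3],
  [[0,0,0],[0,0,0],0.3],
  [[0,0,0],[0,0,0],0.5],
  [[0,0,0],[0,0,0],0.65],
  [[0,0,0],[0,0,0],0.75],
  [[0,0,0],[0,0,0],0.75],
  [[0,0,0],[0,0,-20],0.75],
  [[0,0,0],[0,0,-35],0.75],
  [[0,0,0],[0,0,-40],0.75],
  [[0,0,0],[0,0,-40],0.75],
  [[0,0,0],[0,0,-35],0.75],
  [[0,0,0],[0,-30,0],0.75],
  [[0,0,0],[30,-30,0],0.75],
  [[0,0,0],[40,0,0],0.75],
  [[0,0,0],[40,0,0],0.75],
  [[0,0,0],[40,0,0],0.75],
  [[0,0,0],[0,0,0],0.75],
])

```text
time_s: 47.38
ee_pos: [0.4031, -0.2007, 0.2183]
eef_rot: [3.141, 0.0, 1.573]
force: [0.1, -0.9, -0.1]
grip_width: 0.0704
```

```bash
cat > f.py <<'E'
from h import *
print(ctrl.get_obs()['ee_pos'])
ov=lambda n:[(proj(n,circ(*p)),(0,0,255)) for p in((.529,-.285,.068,.03),(.4633,-.3526,.068,.022),(.462,.369,.05,.03),(.462,.369,.098,.012),(.4796,.2743,.074,.0125))]
t=ctrl.camera('side');crop(t,190,130,390,330,3,'f1',ov('side'))
t=ctrl.camera('top');crop(t,140,100,460,240,2,'f2',ov('top'))
E
python3 f.py
```

```text
[ 0.40310345 -0.20074838  0.21829054]
```

View pics/f1.png

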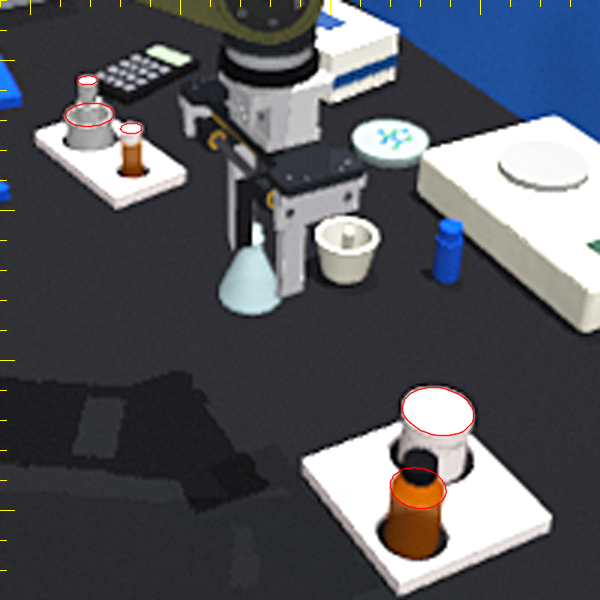

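View pics/f2.png

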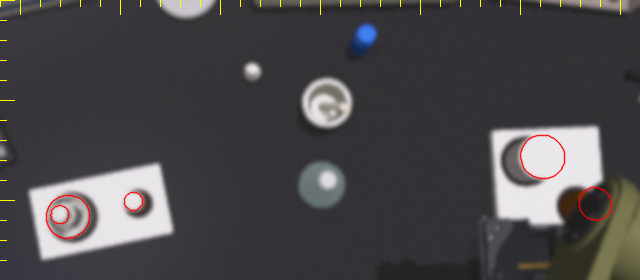

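All five items match their full-depth outlines, and the mortar, flask and small weight stand where they were. I'm handing in.

```bash
python3 -c "
from station import ctrl
print(ctrl.hand_in())"
```

```text
the job is handed in; nothing more can be done
None
```

Both kits are made up and the job is handed in; the arm's clock read about 47.5 s of the 136 s.

- **Weighing kit:** I set the steel cup in the large well of the white oblong tray first. The large weight then went inside the cup, gripped by its knob, and the amber vial went in the small well.
- **Sampling kit:** The white jar is in the larger well of the square tray and the amber bottle is in the smaller one.

In the last side view, all five items stand upright, released, and on the outlines predicted for being fully down. The last top view agreed for four of them, but the arm partly hid the bottle, so its seating rests on the side view and the measured release height. The mortar, conical flask, small weight and blue vial were untouched and look unmoved; in the last side view the gripper hid the small weight, so that one rests on the top view. None of the checks failed or disagreed, and the force readings at the end of each move stayed at about 6 N or less.

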